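Find the shaft flat and hold the set-screw collar on it

TASK

First grip the upright shaft of the bearing stand and turn it until its set-screw flat, which you can feel between the fingers, faces the hex-key guide post. Then lift the collar with the set screw up off its peg (leave the plain ring on the other peg), lower it over the shaft with the screw on the flat side, level with the hole in the guide post, and draw it lightly towards the shaft so that the screw tip bears on the flat. Finish while still holding the collar there: it must hang in the fingers and not be put down or let go.

Things in the scene. Friction and masses are not known exactly. Their poses are not given: they have to be found in the camera images.
- stand: Fixed bearing stand. Origin on the shaft axis at bench level, z up; own -x points to the hex-key guide post. Base plate 170 x 96 x 12 mm (x -118 to +52 mm); round housing 60 mm high, radius 27 mm (40 at its foot). The steel shaft stands out of it up to 142 mm height: 28 mm diameter, top edge chamfered 2 mm.
- shaft (a joint): Angle of the upright shaft, rad, counter-clockwise from above. At 0 or 2 pi its flat faces the guide post; at q the flat's outward normal is the stand's -x turned by q. Starts at 0.7 to 5.58, stops at -0.6 and 6.88. Light friction (about 0.08 N m), stays where it is left.
- shaft_flat (a point): Point on the shaft's only flat, mid-width, 112 mm high (30 mm below the shaft's top). The flat runs the full height, 9 mm from the axis, 21 mm wide: 23 mm across it to the round back, 28 mm elsewhere. Turns with the shaft; own -x is the flat's outward normal, z up.
- guide_hole (a point): Hole of the guide post, inner mouth, 88 mm from the shaft axis, 112 mm high; axes as the stand. The post (26 mm wide) carries a level tube, 24 mm outside, 11 mm hole, from 88 to 112 mm from the shaft axis, pointing at the shaft; its top is 124 mm high.
- rack: Fixed wooden base 80 x 210 x 12 mm with two upright steel pegs at own y = -60 and +60 mm. Origin: middle of the underside, z up. Each peg has a shoulder disc (45 mm diameter, top 60 mm high, 20 mm neck below) that carries a ring, and above it a 16 mm pin up to 100 mm height.
- collar: Loose steel collar, 52 mm outside, 36 mm bore, 20 mm high, about 0.2 kg, on either peg, turned at random. Origin: centre of the underside, z up. On its own -x side, at mid height, a set screw: dark 11 mm head out to 33 mm from the axis, 6 mm tip inside the bore. It passes over the shaft (3 mm play all round) only with the screw on the flat's side.
- screw_tip (a point): Inner end of the collar's set screw, 11.5 mm from the collar's axis on its -x side, 10 mm above its underside; axes as the collar. 2.5 mm off the flat when the collar is centred on the shaft.
- plain_ring: Loose steel ring, same size as the collar but without a screw, on the other peg; leave it there. Origin: centre of the underside.

How it is judged:
By the outcome, as a careful person would: the job done as asked, in the order asked, and still so for the second after the job is handed in, while the arm keeps its last pose, push and grip.
It also fails if it takes over 72 s, if anything falls off the work surface, if the arm or the gripper's body presses on something with over 40 N, if the wrist force passes 120 N, or if a joint passes its speed limit or range.

ROBOT

A 7-joint arm with a two-finger parallel gripper is mounted at the origin on a cart in front of the work surface, level with it; the furniture and walls round the work are solid. World frame = base frame: x ahead of the robot, y to its left, z up, the work surface at z = 0. Lengths are in m, angles in rad, forces in N, time in s.
With the tool pointing down it reaches from about 0.4 to 0.875 m from the base axis. Payload 19.3 kg.
Tool frame: the origin (TCP) lies on the centre line of the jaws, within the pads' length; the fingertips stand 14 mm ahead of it and the grasp point (between the pads) lies 5 mm behind it (bot.tip_extent is the distance from the TCP to the fingertips, in m); z points along the fingers, y is the line along which they close (so a half turn about z gives the same grasp; the last joint's range is limited). The gripper opens to 85 mm and grips with 20 to 120 N. Pads are 22 mm wide; open, the fingers measure 114 mm over their backs; the gripper's body (76 mm by 85 mm) begins 54 mm behind the grasp point. The pads swing forward as they close: fully open they stand 13 mm farther back than shut.
Start: joints at [1.226, 0.521, -0.036, 1.599, 0.021, 1.021, -0.113], TCP at [0.17, -0.602, 0.245] pointing down, gripper open.
Joint ranges: [-2.91, 2.91], [-0.3, 2.13], [-1.5, 1.42], [0.17, 2.43], [-1.26, 4.41], [0.16, 1.93], [-2.52, 2.52]. Speed limits (rad/s): [1.89, 1.89, 2.39, 2.39, 3.01, 3.01, 3.01].

INTERFACE

Orientations are given as [roll, pitch, yaw] about the fixed x, y, z axes, in that order (R = Rz(yaw) Ry(pitch) Rx(roll)).
In Python, from workcell import monitor, grab_frame, camera_model, bot gives the robot as it stands.
- The arm moves only by the tool move_arm, never from a script. Its argument "moves" is a list of rows, each a list of 4 numbers: the shift along the world's x, y, z in mm, then the turn about the world's z in rad. A call has 1 to 12 rows; each row is the pose to reach, as a shift and turn from the pose commanded when the call began; what a row does not reach only later rows make up. A row lasts 1/8 s, in which the tool goes at most 62.5 mm and 10.7 degrees, less where a joint would pass 70% of its speed; a pose out of reach is approached as far as the arm can. A call with a gripper value outside its range is refused whole. "gripper" is the opening, from 0 (shut) to 1 (fully open), set as the call begins (left out, the last holds). The fingers move at their own pace and stop on an object; "newtons" is the grip in N (left out, the last holds). Time passes only in rows, so rows that repeat a pose let the fingers close. It gives the time, the measured TCP pose, the force, the opening and the grip force at its end, in the units of the state.
- monitor.observe(): the state, without advancing time (a new reading comes with each control period).
- grab_frame(name): name is "scene" or "top"; returns the picture (420x560x3 uint8, blue, green, red); there is no depth.
- camera_model(name): a dict with "vfov" (degrees; the focal length in pixels is half the picture's height over the tangent of half this angle, whatever the lens; pixels are square), "cx", "cy" (the principal point, pixels), "k1" (the pictures are not rectified: a ray, as slopes to the right and down, at radius r is drawn at 1 + k1 r^2 times it, then the intrinsics apply), "R" (3x3) and "t" (3): a world point X has camera coordinates R X + t. Camera axes: x right, y down, z forward; pixel columns grow to the right and rows downward; lengths in m; the calibration is good to about 2 mm. A picture is of the moment at which its call begins. camera_model takes no time and is no camera call.
- bot.job_done(): hands the job in; it is judged then, once.
The state is a dict: "clock": time; "qpos": joint angles; "qd": joint speeds; "joint_efforts": joint torques, N m; "position": TCP position; "tool_rot": TCP orientation; "force": force on the tool from outside, world axes, zero at the start; "moment": the same for the moment, N m; "grip_width": finger opening in m; "finger_force": force on a finger pad.
Only numpy, scipy, OpenCV 4.12 (cv2) and the standard library are available. Lean on these libraries where they do the work, as an engineer would, in place of code of your own. Each camera call takes 0.05 s, during which the arm holds its last target. There are 200 camera calls.

## Working session

There is one attempt and no reset: what is moved stays moved. The work goes in short steps, Python scripts to look and compute and a tool call to move; the robot and the scene stay as the last step left them, time stands still between calls to the robot, and variables do not carry over. Pictures are saved under pics/ and viewed, at most 10 in all, crops included, and the job is handed in when it is done.

Besides the shell and the picture viewer there is one more tool, called after ">>>" as name(argument=value, ...), one argument or row to a line, values as JSON. move_arm: Moves the arm, as the interface text tells. Its arguments: {"type":"object","properties":{"moves":{"type":"array","items":{"type":"array","items":{"type":"number"}}},"gripper":{"type":"number"},"newtons":{"type":"number"}},"required":["moves"]}

```bash
mkdir -p pics; ls
cat > h.py <<'E'
import numpy as np, cv2
from workcell import monitor, grab_frame, camera_model, bot
def ray(m,uv):
    f=210/np.tan(np.radians(m["vfov"])/2)
    d=np.array([(uv[0]-m["cx"])/f,(uv[1]-m["cy"])/f]); s=d.copy()
    for _ in range(30): s=d/(1+m["k1"]*(s@s))
    R=np.array(m["R"]);t=np.array(m["t"])
    return -R.T@t, R.T@np.array([s[0],s[1],1])
def plane(n,uv,z):
    c,d=ray(camera_model(n),uv); return c+d*(z-c[2])/d[2]
def proj(n,X):
    m=camera_model(n);f=210/np.tan(np.radians(m["vfov"])/2)
    p=np.array(m["R"])@np.array(X)+np.array(m["t"]);s=p[:2]/p[2];s=s*(1+m["k1"]*(s@s))
    return s*f+[m["cx"],m["cy"]]
E
python3 - <<'E'
from h import *
s=monitor.observe()
for k,v in s.items(): print(k,np.round(v,3))
for n in("scene","top"):
    m=camera_model(n);c,_=ray(m,(0,0));print(n,m["vfov"],m["k1"],np.round(c,3))
    print([np.round(plane(n,p,0),2) for p in((0,0),(559,0),(0,419),(559,419),(280,210))])
    cv2.imwrite(f"pics/{n}0.png",grab_frame(n))
print(bot.tip_extent)
E
```

```text
pics
clock 0.0
qpos [ 1.226  0.522 -0.036  1.6    0.021  1.021 -0.113]
qd [ 0.002  0.001  0.     0.     0.002 -0.001  0.001]
joint_efforts [-2.0000e-03 -9.2711e+01  1.9790e+00 -3.6994e+01  1.8000e-02  8.0000e-03
  0.0000e+00]
position [ 0.169 -0.601  0.245]
tool_rot [-3.14   0.     0.275]
force [-0.32  -1.184  0.218]
moment [0.039 0.024 0.006]
finger_force 0.0
grip_width 0.085
scene 42.289771354299845 -0.15334877428687138 [0.201 0.705 0.76 ]
[array([ 2.24, -0.75,  0.  ]), array([ 0.09, -1.95,  0.  ]), array([0.74, 0.56, 0.  ]), array([-0.04,  0.17,  0.  ]), array([ 0.57, -0.08,  0.  ])]
top 45.61081547331848 -0.17484231956753218 [ 0.361 -0.004  0.923]
[array([1.01, 0.77, 0.  ]), array([ 1.14, -0.55,  0.  ]), array([0.1 , 0.53, 0.  ]), array([ 0.22, -0.53,  0.  ]), array([0.57, 0.04, 0.  ])]
0.014
```

View pics/scene0.png

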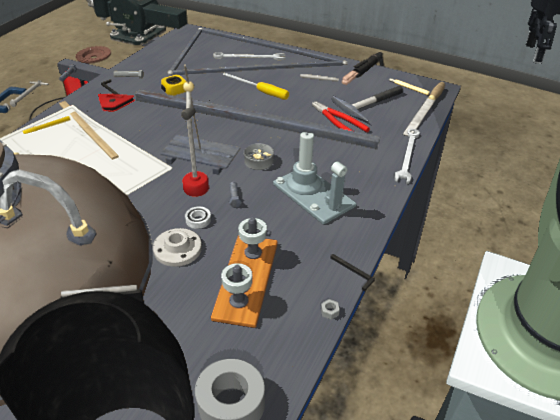

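View pics/top0.png

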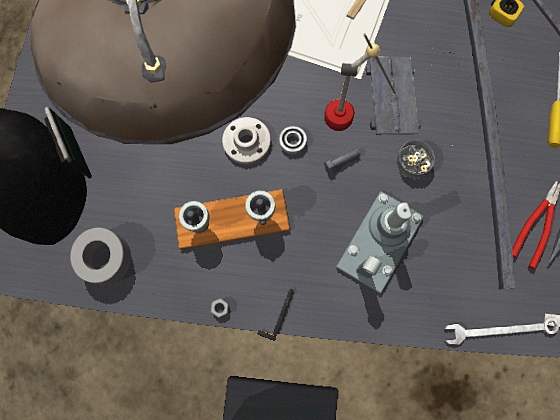

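Scene picture: rack with two rings at (252,232) and (237,278), stand with shaft at (307,150) and guide post (338,180). Top picture: rack at (232,218) with rings at (194,216) and (260,206), and stand with shaft top (404,210) and guide tube (372,265). Next I zoom in.

Run:
```python
from h import *
t=cv2.imread("pics/top0.png");s=cv2.imread("pics/scene0.png")
a=cv2.resize(t[180:300,170:430],None,fx=3,fy=3,interpolation=2)[:, :780]
b=cv2.resize(s[205:315,205:285],None,fx=2.1,fy=2.1,interpolation=2)
c=cv2.resize(s[120:225,265:365],None,fx=2.2,fy=2.2,interpolation=2)
o=np.zeros((600,780,3),np.uint8);o[:360]=a
o[365:365+b.shape[0],:b.shape[1]]=b;o[365:365+c.shape[0],200:200+c.shape[1]]=c
d=cv2.resize(t[185:240,375:425],None,fx=4,fy=4,interpolation=2);o[365:365+d.shape[0],450:450+d.shape[1]]=d
cv2.imwrite("pics/crop1.png",o)
# rack
hsv=cv2.cvtColor(t,cv2.COLOR_BGR2HSV)
m=cv2.inRange(hsv,(5,120,80),(22,255,255))
cs=[c for c in cv2.findContours(m,0,1)[0] if 150<c[:,:,1].mean()<260 and 160<c[:,:,0].mean()<300]
c=max(cs,key=cv2.contourArea)
P=np.array([plane("top",p,0.012)[:2] for p in cv2.convexHull(c)[:,0]]).astype(np.float32)
print("rack",cv2.minAreaRect(P*1000))
# base plate
for n,im,box in (("top",t,(335,190,430,300)),("scene",s,(270,130,360,225))):
    x=cv2.cvtColor(im,cv2.COLOR_BGR2HSV); print(n,x[240 if n=="top" else 195,365 if n=="top" else 315],x[200,470] )
```

```text
rack ((541.1605834960938, 129.02197265625), (79.8974838256836, 209.32315063476562), 16.281110763549805)
top [ 90  19 157] [135  16  96]
scene [ 92  28 176] [ 20  71 140]
```

View pics/crop1.png

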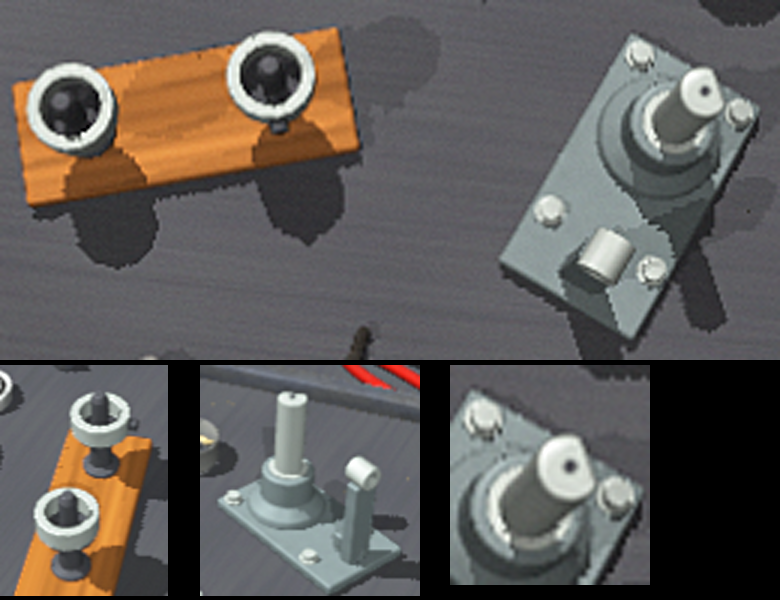

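Close-up: the collar is on the right-hand peg in the top view, with its screw head near (263,222) pointing down the picture. The shaft flat shows as a straight edge on the right or upper right of the shaft top. Now I measure all of these.

Run:
```python
from h import *
t=cv2.imread("pics/top0.png");s=cv2.imread("pics/scene0.png")
th=np.radians(16.281);c=np.array([.54116,.12902])
# rack own y along long side
# minAreaRect: angle of width(80) side =16.28deg -> long side at 106.28
ly=np.array([-np.sin(th),np.cos(th)])
print("pegs",c+.06*ly,c-.06*ly)
# stand plate mask, both views
for n,im,(x0,y0,x1,y1),hr in (("top",t,(330,185,432,300),(80,105)),("scene",s,(265,165,362,225),(80,105))):
    x=cv2.cvtColor(im,cv2.COLOR_BGR2HSV);m=cv2.inRange(x,(78,12,70),(108,80,255))
    mm=np.zeros_like(m);mm[y0:y1,x0:x1]=m[y0:y1,x0:x1]
    mm=cv2.morphologyEx(mm,2,np.ones((3,3)))
    k=max(cv2.findContours(mm,0,1)[0],key=cv2.contourArea)
    P=np.array([plane(n,p,0.012)[:2] for p in cv2.convexHull(k)[:,0]]).astype(np.float32)
    print(n,"plate",cv2.minAreaRect(P*1000))
# bright shaft top & rings
g=cv2.cvtColor(t,cv2.COLOR_BGR2GRAY)
print("shaft top patch");print(g[198:222:1,390:420])
for (x0,y0,x1,y1) in ((175,195,215,240),(240,185,280,230)):
    m=np.zeros_like(g);m[y0:y1,x0:x1]=(g[y0:y1,x0:x1]>165)*255
    k=max(cv2.findContours(m,0,1)[0],key=cv2.contourArea)
    e=cv2.minEnclosingCircle(k);f=cv2.fitEllipse(k)
    print("ring",e,f,plane("top",f[0],.080),plane("top",e[0],.08))
```

```text
pegs [0.5243391 0.1866139] [0.5579809 0.0714261]
top plate ((529.6342163085938, -152.15235900878906), (95.91816711425781, 170.33250427246094), 64.98580932617188)
scene plate ((526.656982421875, -172.2717742919922), (150.18878173828125, 195.49118041992188), 62.595855712890625)
shaft top patch
[[166 165 172 116  97  80  76  82  85  83  95  96  96  94  96  97  97  93
   98  94  95  95  96  96  95  97  97  91  92  96]
 [157 159 163 161 140 118  91  65  77  79  80  92  98  96  95  97  91  93
   92  95  96  97  95  97  94  97  96  97  95  92]
 [155 159 159 159 160 154 135  98  80  74  77  80  90  90  96  96  96  93
   98  98  96  94  96  98  95  96  92  94  96  99]
 [158 160 157 155 156 159 158 150 128 124  74  71  70  74  84  87  91  94
   94  94 100  92  98  98  92  92  88  97  97  93]
 [155 158 155 156 154 155 153 159 160 160 105  89 118 135 138 137 110  89
   90  98  98  88  92  87  84  83  78  90  88  99]
 [156 159 155 155 155 151 153 152 149 140 175 207 220 228 228 217 199 142
   75  87  91  85  80  79  80  78  81  80  80  86]
 [144 144 147 157 158 154 152 148 148 212 255 255 250 243
[... 1970 characters left out ...]
93  94  89  91  89  84  84  75  72  60  73 106
   99 100 123 118 154 181 102  90 108 132 119  91]
 [ 93  94  91  94  95  90  89  89  93  89  85  86  81  71  71  99 121 125
  104  94 119 133 128 137 153 108  92  95  86  74]]
ring ((192.6290283203125, 214.88710021972656), 14.671408653259277) ((192.6332244873047, 214.8546142578125), (26.989959716796875, 28.5299129486084), 53.6356086730957) [0.52666633 0.18633797 0.08      ] [0.52660825 0.18633661 0.08      ]
ring ((259.5418701171875, 204.05348205566406), 14.603328704833984) ((259.70782470703125, 204.37818908691406), (27.271575927734375, 28.429723739624023), 71.76734924316406) [0.55783523 0.07223049 0.08      ] [0.55838008 0.07258839 0.08      ]
```

Run:
```python
from h import *
t=cv2.imread("pics/top0.png")
O=np.array([.5595,-.1661])
print("dot",plane("top",(404.5,209.7),.142), "guide tube end px", proj("top",[*(O+.1*np.array([-.906,.423])),.124]))
g=cv2.cvtColor(t,cv2.COLOR_BGR2GRAY).astype(np.float32)
ctr=plane("top",(404.5,209.7),.142)
for a in range(0,360,15):
    r=[ (q,cv2.getRectSubPix(g,(1,1),tuple(map(float,proj("top",ctr+q*np.array([np.cos(np.radians(a)),np.sin(np.radians(a)),0])))))[0,0]) for q in np.arange(.006,.02,.0005)]
    e=[q for q,v in r if v<165]; print(a,round(e[0]*1000,1) if e else None,end="; ")
print()
print(t[214:228,256:272].mean(2).astype(int))
c=np.array([.558,.0718,.07])
for p in ((262,219),(263,221),(263,222),(263,223),(264,223)):
    d=plane("top",p,.07)-c; print(p,np.round(d*1000,1),np.degrees(np.arctan2(d[1],d[0])),np.hypot(*d[:2]))
```

```text
dot [ 0.56001187 -0.16688297  0.142     ] guide tube end px [372.22762771 264.16904768]
0 12.5; 15 12.5; 30 13.0; 45 14.0; 60 14.0; 75 14.0; 90 13.5; 105 13.5; 120 13.5; 135 13.5; 150 14.0; 165 14.0; 180 13.5; 195 13.5; 210 13.5; 225 13.0; 240 12.0; 255 9.5; 270 8.5; 285 7.5; 300 8.0; 315 8.5; 330 9.5; 345 12.0; 
[[195 143  72  61  58  29  55  91 125 219 241 227 235 233 163  92]
 [236 221 200 211 183 122 212 210 211 240 228 229 225 157  58  46]
 [229 234 234 238 228 216 242 236 232 236 244 210 135  60  47  67]
 [237 234 232 231 235 233 238 243 211 185 173 129  51  53  74 112]
 [179 189 188 185 183 197 212 179 134  81  62  56  60  56  79 134]
 [ 79 106 103  95  88  97 111  61  36  42  62  51  56  70  75 110]
 [100  75  70  65  34  43  43  44  52  31  54  65  66  75  72  85]
 [131 124 121  67  51  80  83  80  73  43  55  82  82  80  79  78]
 [142 138  99  62  56  97 104  96  77  55  60  87  87  86  82  86]
 [138  96  74  74  65  77  68  55  41  43  63  88  83  79  82  81]
 [141  73  83  85  64  54  35  23  36  69  75  81  76  74  74  69]
 [108  77  81  86  79  74  68  66  71  84  74  70  64  67  67  66]
 [ 72  80  77  79  77  75  77  76  74  70  72  71  65  62  65  65]
 [ 64  72  69  66  68  67  64  65  67  68  71  68  67  74  71  72]]
(262, 219) [-23.5  -5.8   0. ] -166.00991935340463 0.02418277497149257
(263, 221) [-26.8  -8.    0. ] -163.36437570600833 0.027986612418893202
(263, 222) [-28.6  -8.2   0. ] -163.94455314656892 0.029742760076299987
(263, 223) [-30.3  -8.4   0. ] -164.4596888911238 0.03150011178009587
(264, 223) [-30.2 -10.2   0. ] -161.3588914793945 0.03182877357830557
```

Flat normal points to about 293° and must face 155° (q≈2.41). The collar's screw points to about 195.5°. All sizes agree with the given ones, so I move above the shaft.

>>> move_arm(
  moves=[
    [60, 60, 10, 0],
    [110, 110, 10, 0],
    [150, 160, 10, 0],
    [190, 210, 10, 0],
    [230, 255, 10, 0],
    [270, 300, 10, 0],
    [310, 345, 10, 0],
    [350, 390, 10, 0],
    [390, 435, 10, 0],
    [390, 435, 10, 0],
    [390, 435, 10, 0],
    [390, 435, 10, 0],
  ],
  gripper=1,
  newtons=20,
)

```text
clock: 1.6
position: [0.5587, -0.1679, 0.2551]
tool_rot: [3.141, 0.001, 0.273]
force: [-0.1, -0.5, 0.5]
grip_width: 0.0852
finger_force: 0.0
```

Run:
```python
from h import *
s=monitor.observe();print(s["clock"],np.round(s["qpos"],3),np.round(s["position"],4),np.round(s["tool_rot"],3))
```

```text
1.6 [ 0.327  0.45  -0.191  1.695  0.099  1.007 -1.196] [ 0.5587 -0.1679  0.2551] [3.141e+00 1.000e-03 2.730e-01]
```

>>> move_arm(
  moves=[
    [0, 0, 0, 0.18],
    [0, 0, 0, 0.36],
    [0, 0, 0, 0.54],
    [0, 0, 0, 0.72],
    [0, 0, 0, 0.9],
    [0, 0, 0, 1.08],
    [0, 0, 0, 1.26],
    [0, 0, 0, 1.44],
    [0, 0, 0, 1.62],
    [0, 0, 0, 1.8],
    [0, 0, 0, 1.98],
    [0, 0, 0, 2.16],
  ],
)

```text
clock: 3.1
position: [0.5586, -0.1683, 0.2553]
tool_rot: [-3.141, 0.0, 2.438]
force: [-0.3, 0.2, -0.3]
grip_width: 0.0852
finger_force: 0.0
```

>>> move_arm(
  moves=[
    [0, 0, 0, 0.18],
    [0, 0, 0, 0.36],
    [0, 0, 0, 0.54],
    [0, 0, 0, 0.72],
    [0, 0, 0, 0.9],
    [0, 0, 0, 1.08],
    [0, 0, 0, 1.108],
    [0, 0, -20, 1.108],
    [0, 0, -40, 1.108],
    [0, 0, -60, 1.108],
    [0, 0, -60, 1.108],
    [0, 0, -60, 1.108],
  ],
)

```text
clock: 4.6
position: [0.5598, -0.1663, 0.1955]
tool_rot: [3.142, 0.0, -2.74]
force: [-0.2, -0.5, 1.0]
grip_width: 0.0854
finger_force: 0.0
```

Run:
```python
from h import *
s=monitor.observe();print(s["clock"],np.round(s["qpos"],3),np.round(s["position"],4),np.round(s["tool_rot"],3))
a=grab_frame("top");b=grab_frame("scene")
o=np.hstack([cv2.resize(a[150:300,330:480],(400,400)),cv2.resize(b[80:230,240:390],(400,400))])
cv2.imwrite("pics/over.png",o)
```

```text
4.6 [ 0.793  0.663 -0.905  1.729  0.593  1.047  1.654] [ 0.5598 -0.1663  0.1955] [ 3.142  0.    -2.74 ]
```

View pics/over.png

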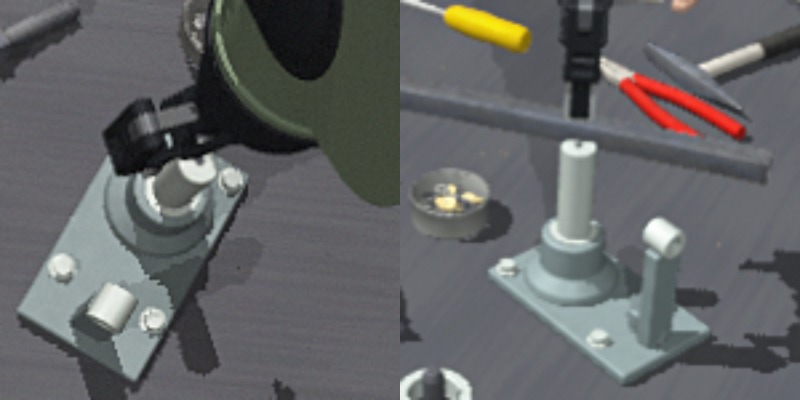

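The gripper is centred over the shaft: in the right (scene) view, the finger sits directly above the shaft top at (578,145). I go down and close lightly.

>>> move_arm(
  moves=[
    [0, 0, -20, 0],
    [0, 0, -40, 0],
    [0, 0, -60, 0],
    [0, 0, -80, 0],
    [0, 0, -80, 0],
  ],
)

```text
clock: 5.32
position: [0.5588, -0.1663, 0.1136]
tool_rot: [3.14, -0.002, -2.74]
force: [0.7, -0.3, -0.4]
grip_width: 0.0852
finger_force: 0.0
```

>>> move_arm(
  moves=[
    [0, 0, 0, 0],
    [0, 0, 0, 0],
    [0, 0, 0, 0],
    [0, 0, 0, 0],
    [0, 0, 0, 0],
    [0, 0, 0, 0],
    [0, 0, 0, 0],
    [0, 0, 0, 0],
  ],
  gripper=0,
  newtons=30,
)

```text
clock: 6.32
position: [0.5593, -0.1654, 0.1159]
tool_rot: [3.141, -0.0, -2.74]
force: [-6.6, 6.5, 11.6]
grip_width: 0.0226
finger_force: 32.6
```

Opening is 22.6 mm, so the pads sit across the flat (23 mm). I turn 138° clockwise, following the 2.5 mm eccentricity.

>>> move_arm(
  moves=[
    [-0.6, 2.4, 0, -0.175],
    [-0.1, 2.5, 0, -0.349],
    [0.3, 2.5, 0, -0.524],
    [0.7, 2.4, 0, -0.698],
    [1.1, 2.2, 0, -0.873],
    [1.5, 2.0, 0, -1.047],
    [1.8, 1.7, 0, -1.222],
    [2.1, 1.4, 0, -1.396],
    [2.3, 1.0, 0, -1.571],
    [2.4, 0.6, 0, -1.745],
    [2.5, 0.1, 0, -1.92],
    [2.5, -0.3, 0, -2.094],
  ],
  newtons=40,
)

```text
clock: 7.82
position: [0.5613, -0.1696, 0.1159]
tool_rot: [-3.141, 0.003, 1.441]
force: [-8.8, -13.8, 8.0]
grip_width: 0.0225
finger_force: 40.0
```

>>> move_arm(
  moves=[
    [-0.1, -0.4, 0, -0.175],
    [-0.2, -0.8, 0, -0.315],
    [-0.2, -0.8, 0, -0.315],
    [-0.2, -0.8, 0, -0.315],
    [-0.2, -0.8, 0, -0.315],
  ],
)

```text
clock: 8.45
position: [0.5607, -0.1703, 0.1159]
tool_rot: [-3.141, 0.003, 1.132]
force: [-11.2, -12.4, 10.7]
grip_width: 0.0224
finger_force: 40.2
```

The shaft is turned and the opening still reads flat-width. I release, lift, and go above the collar with yaw 195.5°.

>>> move_arm(
  moves=[
    [0, 0, 0, 0],
    [0, 0, 0, 0],
    [0, 0, 0, 0],
    [0, 0, 0, 0],
    [0, 0, 20, 0],
    [0, 0, 60, 0],
    [0, 0, 100, 0],
    [0, 0, 140, 0],
    [0, 20, 140, 0.17],
    [-1, 60, 140, 0.34],
    [-2, 100, 140, 0.51],
    [-3, 140, 140, 0.68],
  ],
  gripper=1,
)

```text
clock: 9.95
position: [0.5587, -0.0264, 0.2554]
tool_rot: [3.141, 0.0, 1.819]
force: [1.2, -0.2, -1.4]
grip_width: 0.0855
finger_force: 0.0
```

>>> move_arm(
  moves=[
    [0, 40, 0, 0.18],
    [-1, 80, 0, 0.36],
    [-1, 100, 0, 0.54],
    [-1, 100, 0, 0.72],
    [-1, 100, 0, 0.9],
    [-1, 100, 0, 1.08],
    [-1, 100, 0, 1.26],
    [-1, 100, 0, 1.44],
    [-1, 100, 0, 1.598],
    [-1, 100, 0, 1.598],
    [-1, 100, 0, 1.598],
  ],
)

```text
clock: 11.32
position: [0.5578, 0.0723, 0.2553]
tool_rot: [-3.142, -0.0, -2.875]
force: [-0.7, 0.1, 0.6]
grip_width: 0.0855
finger_force: 0.0
```

Run:
```python
from h import *
s=monitor.observe();print(s["clock"],np.round(s["qpos"],3),np.round(s["position"],4),np.round(s["tool_rot"],3))
a=grab_frame("top");b=grab_frame("scene")
cv2.imwrite("pics/t2.png",a);cv2.imwrite("pics/s2.png",b)
g=cv2.cvtColor(a,cv2.COLOR_BGR2GRAY).astype(np.float32)
ctr=plane("top",(404.5,209.7),.142)
for q0 in range(0,360,15):
    d=np.array([np.cos(np.radians(q0)),np.sin(np.radians(q0)),0])
    e=[q for q in np.arange(.006,.02,.0005) if cv2.getRectSubPix(g,(1,1),tuple(map(float,proj("top",ctr+q*d))))[0,0]<165]
    print(q0,round(e[0]*1000,1) if e else None,end="; ")
o=np.hstack([cv2.resize(a[120:270,220:430],(420,300)),cv2.resize(b[130:320,200:380],(360,380))[:300]])
o=np.vstack([o,np.zeros((200,780,3),np.uint8)]);o[300:500,:200]=cv2.resize(a[185:235,380:430],(200,200))
cv2.imwrite("pics/c2.png",o)
```

```text
11.325 [ 0.37   0.531 -0.86   1.726  0.447  1.093  1.204] [0.5578 0.0723 0.2553] [-3.142 -0.    -2.875]
0 6.0; 15 6.0; 30 6.0; 45 6.0; 60 6.0; 75 6.0; 90 6.0; 105 6.0; 120 6.0; 135 6.0; 150 6.0; 165 6.0; 180 6.0; 195 6.0; 210 6.0; 225 6.0; 240 6.0; 255 6.0; 270 6.0; 285 6.0; 300 6.0; 315 6.0; 330 6.0; 345 6.0;
```

View pics/c2.png

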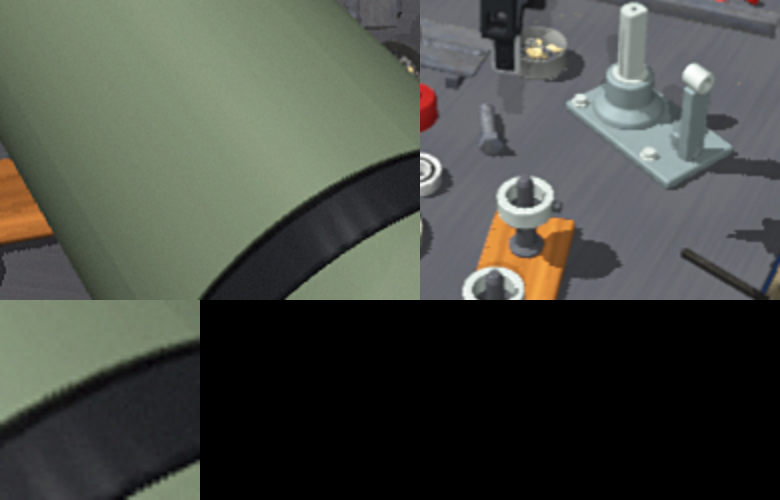

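Scene view (right): the flat now faces the guide post. The collar's screw head shows at about scene pixel (268,233). I cross-check the screw direction from this view.

Run:
```python
from h import *
b=cv2.imread("pics/s2.png");print(b[228:240,260:276].mean(2).astype(int))
c=np.array([.558,.0718,.07])
for A in (190,195,200):
    for r in (.026,.033): print(A,r,proj("scene",c+r*np.array([np.cos(np.radians(A)),np.sin(np.radians(A)),0])),proj("top",c+r*np.array([np.cos(np.radians(A)),np.sin(np.radians(A)),0])))
# ring bounds for centre check in scene
print(proj("scene",[.558,.0718,.08]),proj("scene",[.558,.0718,.06]))
m=(b[:,:,:].min(2)>170).astype(np.uint8)*255;k=np.zeros_like(m);k[210:250,235:272]=m[210:250,235:272]
cc=max(cv2.findContours(k,0,1)[0],key=cv2.contourArea);print(cv2.boundingRect(cc))
```

```text
[[178 139 195 237 237 239 187 108 109 111 110 110 112 112 110 107]
 [194 154 204 236 238 245 195 113 109 110 110 113 113 110 109 108]
 [128 176 222 236 238 203 120  82  93  99 106 112 113 109 107 106]
 [132 208 237 238 218 152  78  68  95  98  83  98 109 108 106 106]
 [234 237 238 232 185 113  77  94 117 102  75  91 109 106 106 107]
 [240 240 221 173 129  91  70  93 113  91  75  97 108 108 108 107]
 [242 215 158 125 112  88  63  67  78  60  66  97 109 108 108 109]
 [177 146 122 117 112  90  64  57  59  52  81 107 109 109 109 109]
 [132 127 121 119 113 101  96  93  88  80  93 108 110 111 110 108]
 [129 127 123 118 111 102 105 108 107 104 106 108 109 110 110 109]
 [131 127 123 115 109 100 103 106 103 106 109 109 109 107 107 108]
 [130 127 121 115 122 141 152 157 151 140 126 116 107  97 100 108]]
190 0.026 [265.488646   234.74239799] [261.09586954 220.11172087]
190 0.033 [269.13745146 235.53512574] [261.31002646 224.03702169]
195 0.026 [265.80710852 233.91494252] [262.38796422 219.9727294 ]
195 0.033 [269.53443087 234.48214994] [262.95278494 223.86032519]
200 0.026 [266.01944503 233.0742153 ] [263.66413228 219.72402552]
200 0.033 [269.79616357 233.41325783] [264.57523968 223.54389374]
[251.94259255 227.85453718] [252.12013083 235.72262282]
(238, 218, 29, 20)
```

Both views put the screw at about 195–200°, close to the tool's 195.3°. I descend over the collar and grip it.

>>> move_arm(
  moves=[
    [0, 0, -40, 0.01],
    [0, 0, -80, 0.02],
    [0, 0, -120, 0.02],
    [0, 0, -150, 0.02],
    [0, 0, -175, 0.02],
    [0, 0, -193, 0.02],
    [0, 0, -193, 0.02],
    [0, 0, -193, 0.02],
  ],
)

```text
clock: 12.42
position: [0.5583, 0.0725, 0.0631]
tool_rot: [-3.141, 0.001, -2.852]
force: [-0.1, 0.0, 0.1]
grip_width: 0.0855
finger_force: 0.0
```

>>> move_arm(
  moves=[
    [0, 0, 0, 0],
    [0, 0, 0, 0],
    [0, 0, 0, 0],
    [0, 0, 0, 0],
    [0, 0, 0, 0],
    [0, 0, 0, 0],
  ],
  gripper=0,
  newtons=40,
)

```text
clock: 13.18
position: [0.5582, 0.0723, 0.0631]
tool_rot: [-3.141, 0.001, -2.852]
force: [-3.3, -2.0, 11.0]
grip_width: 0.0503
finger_force: 39.5
```

>>> move_arm(
  moves=[
    [0, 0, 5, 0],
    [0, 0, 15, 0],
    [0, 0, 35, 0],
    [0, 0, 65, 0],
    [0, 0, 100, 0],
    [0, 0, 130, 0],
    [0, -30, 140, -0.12],
    [0, -60, 140, -0.24],
    [0, -90, 140, -0.36],
    [0, -120, 140, -0.48],
    [0, -130, 140, -0.6],
    [0, -130, 140, -0.72],
  ],
)

```text
clock: 14.68
position: [0.5578, -0.0586, 0.2035]
tool_rot: [3.141, 0.001, 2.706]
force: [0.0, 0.6, -2.6]
grip_width: 0.0501
finger_force: 42.1
```

Run:
```python
from h import *
s=monitor.observe();print(s["clock"],np.round(s["qpos"],3),np.round(s["position"],4),np.round(s["tool_rot"],3),s["grip_width"],np.round(s["force"],1))
a=grab_frame("top");b=grab_frame("scene")
cv2.imwrite("pics/t3.png",a);cv2.imwrite("pics/s3.png",b)
u=np.round(proj("scene",s["position"])).astype(int);print(u)
o=np.hstack([cv2.resize(b[u[1]-40:u[1]+40,u[0]-40:u[0]+40],(400,400)),cv2.resize(b[80:230,240:390],(400,400))])
cv2.imwrite("pics/c3.png",o)
```

```text
14.675 [ 0.464  0.538 -0.65   1.791  0.393  0.945  0.783] [ 0.5578 -0.0586  0.2035] [3.141e+00 1.000e-03 2.706e+00] 0.050137089693765464 [ 0.   0.6 -2.6]
[285 136]
```

View pics/c3.png

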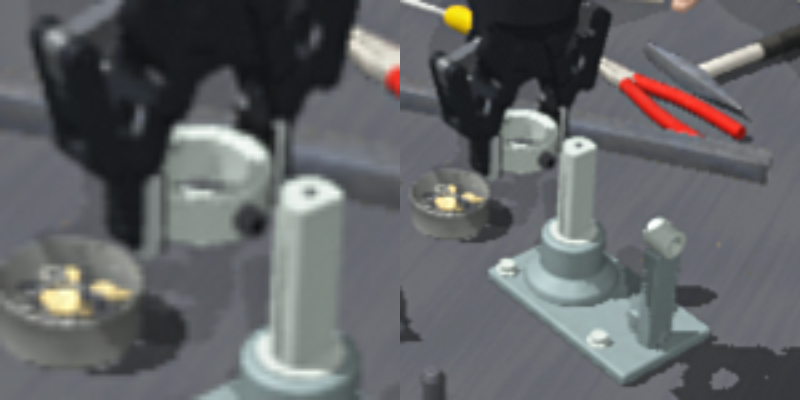

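The collar hangs in the fingers with its screw at about scene pixel (295,140), and the shaft flat faces the post. I check the screw angle and the collar height.

Run:
```python
from h import *
b=cv2.imread("pics/s3.png")
print(b[130:150,286:304].mean(2).astype(int))
p=np.array([.5578,-.0586])
for h in (.2104,):
  for A in (150,155,160,165): 
    d=np.array([np.cos(np.radians(A)),np.sin(np.radians(A))])
    print(A,[np.round(proj("scene",[*(p+r*d),h]),1) for r in (.026,.033)])
for z in (.2004,.2204):
  e=np.array([proj("scene",[p[0]+.026*np.cos(a),p[1]+.026*np.sin(a),z]) for a in np.linspace(0,6.28,60)])
  print("z",z,np.round(e.min(0),1),np.round(e.max(0),1))
m=(b.min(2)>150);ys,xs=np.where(m[110:150,270:300]);print("bright",xs.min()+270,xs.max()+270,ys.min()+110,ys.max()+110)
```

```text
[[141 140 141 162 177 181 182 181 162 142 137 137 141 103 111  93  47  58]
 [132 144 147 162 176 179 182 173 152 137 138 141 127  92 106  91  71  85]
 [101 111 111 121 148 150 156 152 138 137 140 138 116  85 103 105 175 209]
 [100 100  97 106 128 132 137 140 139 144 140 125 105  90 114 167 226 241]
 [211 171 132 130 134 133 140 154 154 141 128 117  95  89 119 192 232 237]
 [183 167 164 163 157 154 148 148 142 131 122 115  89  85 118 192 230 235]
 [146 148 155 145 142 147 143 122 106 108 117 115  87  81 120 192 229 236]
 [142 143 143 136 135 139 124  89  68  71  87 103  95 104 149 185 206 223]
 [141 141 141 141 141 131  97  64  58  57  63  77  90 115 163 180 182 185]
 [141 142 141 140 141 112  70  57  61  57  47  51  74 111 164 179 173 170]
 [143 141 140 142 142 109  65  55  59  46  25  33  71 111 162 176 172 170]
 [141 140 141 143 141 119  76  53  53  35  14  39  85 116 161 172 171 170]
 [141 142 143 142 141 134 109  72  55  43  34  62  94 125 166 172 175 175]
 [143 142 144 140 142 140 120  93  77  70  75  92 105 128 165 169 176 176]
 [139 129 131 120 108 105 101  94  97 100 101 105 106 128 165 166 171 173]
 [105 101 101  97  89  88  91  99 105 107 107 105 105 129 162 159 165 172]
 [ 92  91  91  91  91  92  98 106 108 106 105 105 106 137 161 153 162 173]
 [ 94  92  92  92  93  99 106 106 106  98  94  93  95 136 158 149 161 173]
 [ 93  92  91  92  93 101 107 100  94  93  92  90  91 135 157 152 165 173]
 [ 92  91  92  93  91 101 107  97  90  91  91  88  90 134 155 151 165 172]]
150 [array([292.9, 139.8]), array([295.1, 141.6])]
155 [array([293.9, 139.4]), array([296.3, 141.1])]
160 [array([294.8, 139. ]), array([297.5, 140.6])]
165 [array([295.6, 138.5]), array([298.6, 139.9])]
z 0.2004 [270.7 130. ] [298.7 145.6]
z 0.2204 [270.8 121. ] [299.1 136.4]
bright 280 298 121 136
```

The screw head projection matches 155° at the expected height, so it lines up with the tool x axis and the guide direction. I move over the shaft and lower to just above it.

>>> move_arm(
  moves=[
    [0, -30, 0, 0],
    [0.5, -60, 0, 0],
    [1, -90, 0, 0],
    [1.2, -109, 0, 0],
    [1.2, -109, 0, 0],
    [1.2, -109, -20, 0],
    [1.2, -109, -40, 0],
    [1.2, -109, -50, 0],
    [1.2, -109, -50, 0],
    [1.2, -109, -50, 0],
  ],
)

```text
clock: 16.02
position: [0.5594, -0.1665, 0.1526]
tool_rot: [3.141, 0.0, 2.712]
force: [-0.3, 0.2, -2.2]
grip_width: 0.0498
finger_force: 42.2
```

Run:
```python
from h import *
s=monitor.observe();print(s["clock"],np.round(s["position"],4),np.round(s["tool_rot"],3),s["grip_width"],np.round(s["force"],1))
b=grab_frame("scene");a=grab_frame("top");cv2.imwrite("pics/s4.png",b)
u=np.round(proj("scene",s["position"])).astype(int);print(u)
v=np.round(proj("top",s["position"])).astype(int)
o=np.hstack([cv2.resize(b[u[1]-30:u[1]+50,u[0]-40:u[0]+40],(400,400),interpolation=2),cv2.resize(a[v[1]-40:v[1]+40,v[0]-40:v[0]+40],(400,400))])
cv2.imwrite("pics/c4.png",o)
```

```text
16.025 [ 0.5594 -0.1665  0.1526] [3.141 0.    2.712] 0.04982513205619123 [-0.3  0.2 -2.2]
[306 131]
```

View pics/c4.png

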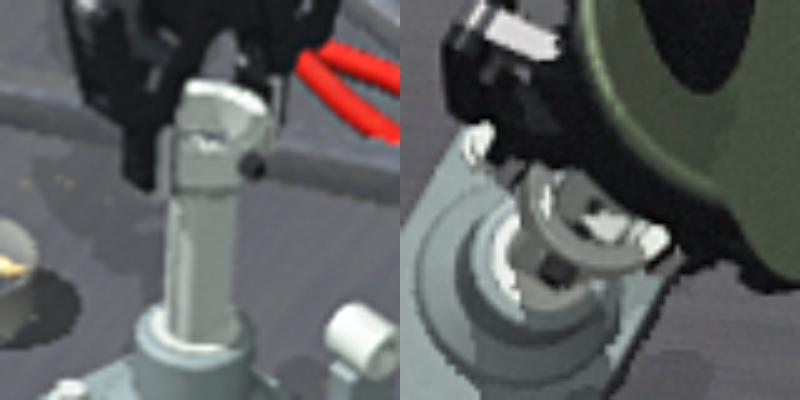

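The collar sits just above the shaft, with the shaft top visible through the bore (right view near (600,215)). The screw at (253,165) in the left view is on the flat side. I lower in small steps and watch the force.

>>> move_arm(
  moves=[
    [0, 0, -4, 0],
    [0, 0, -8, 0],
    [0, 0, -11, 0],
    [0, 0, -14, 0],
    [0, 0, -14, 0],
  ],
)

```text
clock: 16.75
position: [0.559, -0.1666, 0.138]
tool_rot: [-3.142, -0.0, 2.712]
force: [0.1, -0.1, -2.9]
grip_width: 0.0499
finger_force: 42.2
```

>>> move_arm(
  moves=[
    [0, 0, -3, 0],
    [0, 0, -6, 0],
    [0, 0, -9, 0],
    [0, 0, -9, 0],
  ],
)

```text
clock: 17.25
position: [0.559, -0.1666, 0.129]
tool_rot: [-3.142, -0.0, 2.712]
force: [0.9, 0.6, -2.8]
grip_width: 0.0498
finger_force: 42.2
```

>>> move_arm(
  moves=[
    [0, 0, -4, 0],
    [0, 0, -8, 0],
    [0, 0, -12, 0],
    [0, 0, -16, 0],
    [0, 0, -20, 0],
    [0, 0, -24, 0],
    [0, 0, -24, 0],
    [0, 0, -24, 0],
  ],
)

```text
clock: 18.25
position: [0.5591, -0.1667, 0.1054]
tool_rot: [3.142, 0.0, 2.712]
force: [-0.1, 0.3, -2.6]
grip_width: 0.0499
finger_force: 42.2
```

Run:
```python
from h import *
s=monitor.observe();print(s["clock"],np.round(s["position"],4),np.round(s["tool_rot"],3),s["grip_width"],np.round(s["force"],1))
b=grab_frame("scene");cv2.imwrite("pics/s5.png",b)
d=np.array([np.cos(np.radians(155)),np.sin(np.radians(155))]);O=np.array([.5595,-.167])
for r,z in ((.033,.112),(.0295,.112),(.088,.112)): print(r,proj("scene",[*(O+r*d),z]))
print(b[140:165,308:328].mean(2).astype(int))
o=cv2.resize(b[105:205,270:390],(720,600),interpolation=2)
cv2.imwrite("pics/c5.png",o)
```

```text
18.25 [ 0.5591 -0.1667  0.1054] [3.142 0.    2.712] 0.04990607625507311 [-0.1  0.3 -2.6]
0.033 [316.02506225 154.55036255]
0.0295 [314.8992989  153.76560675]
0.088 [334.25818931 167.2820802 ]
[[131 130 130 129 129 139 144 161 142  67  29 108 109  64  92 108 109 106
  109 110]
 [130 130 130 130 128 123 134 145 143  95  50 108  99  64  93 108 107 105
  108 111]
 [130 131 130 130 129 115 112 134 143 129  93 115  94  66  95 107 106 107
  108 110]
 [131 131 131 131 130 115  96 126 143 140 106 117  91  66  96 108 108 109
  109 108]
 [130 131 131 130 129 114  92 125 141 138 114 118  83  73 100 107 108 109
  110 110]
 [131 131 132 130 126 111 107 130 141 142 123 122  88  89 105 110 111 109
  109 110]
 [130 131 130 129 125 116 124 135 138 131 119 123 100  99 109 110 110 108
  110 110]
 [129 129 124 126 132 132 136 142 142 118 112 124 111 106 109 110 109 108
  110 109]
 [146 133 131 135 138 142 152 144 131 111 114 125 115 109 108 109 108 108
  109 109]
 [131 125 139 157 161 150 142 132 122 111 116 122 114 110 109 108 109 108
  108 109]
 [148 140 144 148 147 139 117 100 111 109 104 110 111 108 
[... 517 characters left out ...]
 109 110
  111 111]
 [126 119 111 111 108 107 106 105 106 109 109 109 111 110 110 110 112 113
  112 110]
 [106 104 102 101 105 108 109 110 111 109 110 109 111 112 109 110 112 111
  110 108]
 [112 119 126 124 115 109 109 110 110 110 110 112 111 111 110 111 112 111
  109 107]
 [129 131 133 129 115 108 110 108 110 111 112 113 111 110 111 112 111 109
  107 106]
 [132 133 132 129 116 109 110 109 109 111 112 111 110 111 112 111 109 107
  106 105]
 [132 133 133 137 116 101 106 109 111 113 112 111 110 111 112 109 108 106
  105 105]
 [132 132 131 135 125 100  90 102 112 113 112 110 111 112 111 108 107 106
  107 107]
 [131 131 130 128 134 114  90  90 106 113 111 110 112 111 109 107 107 108
  108 108]]
```

View pics/c5.png

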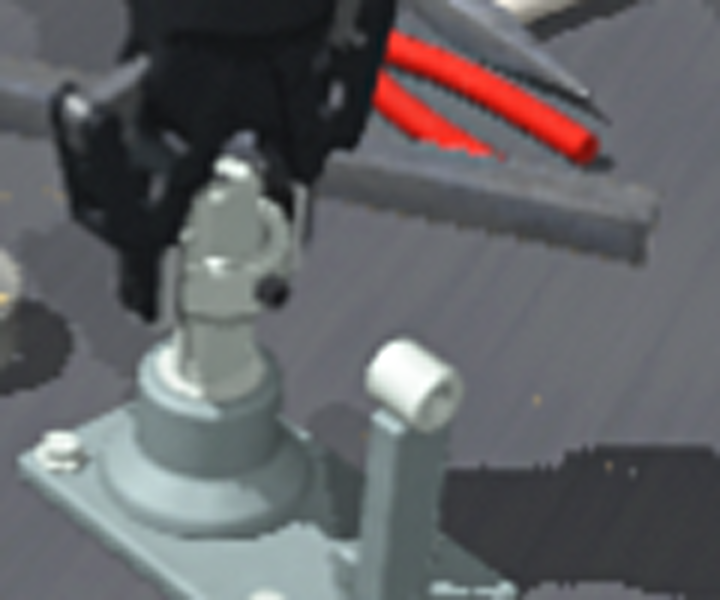

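The collar is on the shaft, with the screw socket at scene pixel (316,154) where 112 mm height predicts (316,154.5). I now draw it towards the shaft along the stand's +x.

>>> move_arm(
  moves=[
    [0.9, -0.4, 0, 0],
    [1.8, -0.8, 0, 0],
    [1.8, -0.8, 0, 0],
    [1.8, -0.8, 0, 0],
  ],
)

```text
clock: 18.8
position: [0.5609, -0.1674, 0.1053]
tool_rot: [3.142, -0.0, 2.712]
force: [-0.1, -0.0, -2.3]
grip_width: 0.0499
finger_force: 42.2
```

>>> move_arm(
  moves=[
    [0.45, -0.2, 0, 0],
    [0.9, -0.4, 0, 0],
    [0.9, -0.4, 0, 0],
    [0.9, -0.4, 0, 0],
  ],
)

```text
clock: 19.3
position: [0.5618, -0.1678, 0.1053]
tool_rot: [3.142, 0.0, 2.712]
force: [0.6, -0.4, -2.8]
grip_width: 0.05
finger_force: 42.2
```

>>> move_arm(
  moves=[
    [0.45, -0.2, 0, 0],
    [0.9, -0.4, 0, 0],
    [0.9, -0.4, 0, 0],
    [0.9, -0.4, 0, 0],
  ],
)

```text
clock: 19.8
position: [0.5627, -0.1682, 0.1053]
tool_rot: [-3.142, 0.0, 2.712]
force: [-0.8, 0.2, -2.1]
grip_width: 0.0501
finger_force: 42.2
```

>>> move_arm(
  moves=[
    [0.45, -0.2, 0, 0],
    [0.9, -0.4, 0, 0],
    [0.9, -0.4, 0, 0],
    [0.9, -0.4, 0, 0],
  ],
)

```text
clock: 20.3
position: [0.5629, -0.1684, 0.1051]
tool_rot: [-3.141, -0.001, 2.712]
force: [-5.5, 3.1, -0.4]
grip_width: 0.0499
finger_force: 42.4
```

Contact: about 6 N, straight along the guide axis, with no side force. I hold for a second to confirm it is steady.

>>> move_arm(
  moves=[
    [0.1, 0, 0, 0],
    [0.1, 0, 0, 0],
    [0.1, 0, 0, 0],
    [0.1, 0, 0, 0],
    [0.1, 0, 0, 0],
    [0.1, 0, 0, 0],
    [0.1, 0, 0, 0],
    [0.1, 0, 0, 0],
  ],
)

```text
clock: 21.3
position: [0.563, -0.1684, 0.1051]
tool_rot: [-3.141, -0.002, 2.712]
force: [-6.0, 2.6, 0.4]
grip_width: 0.0502
finger_force: 42.4
```

Run:
```python
from h import *
s=monitor.observe();print(s["clock"],np.round(s["position"],4),np.round(s["tool_rot"],3),np.round(s["force"],1),np.round(s["moment"],2))
b=grab_frame("scene")
d=np.array([np.cos(np.radians(155)),np.sin(np.radians(155))]);O=np.array([.5602,-.1669])
print(proj("scene",[*(O+.0305*d),.112]))
print(b[148:160,308:324].mean(2).astype(int))
```

```text
21.3 [ 0.563  -0.1684  0.1051] [-3.141e+00 -2.000e-03  2.712e+00] [-6.   2.6  0.4] [ 0.56  1.24 -0.01]
[314.89030862 153.92234142]
[[141 143 157 160 151 139 129 121 107 121 120 110 108 110 109 109]
 [150 148 149 146 140 114 107 114 110 108 108 106 109 109 109 108]
 [147 143 139 118  94  73  68  83  97 104 105 108 110 108 109 108]
 [142 142 126  88  62  59  58  60  77 100 110 110 109 107 108 108]
 [142 142 126  78  55  61  53  37  59  98 111 109 108 109 107 109]
 [142 141 124  76  49  55  36  20  56  98 110 109 109 108 109 109]
 [142 142 136 100  62  53  36  37  83 107 111 109 108 109 110 110]
 [142 141 143 127 100  83  74  87 106 110 110 108 108 109 110 111]
 [124 112 114 111 109 107 104 108 111 111 108 108 109 110 110 110]
 [106 103 115 112 108 110 109 110 109 110 108 109 110 110 110 110]
 [126 126 130 128 117 109 108 110 109 109 109 109 112 111 111 110]
 [132 133 132 129 117 108 109 109 109 110 110 111 112 110 110 111]]
```

The push is steady at 6.5 N, and the screw socket at scene pixel (315,153) matches the predicted (314.9,153.9). I hand the job in.

```bash
python3 -c "
from workcell import bot
print(bot.job_done())"
```

```text
the job is handed in; nothing more can be done
None
```

The job is handed in at about 21 s (result not reported): the shaft's flat was turned to the guide post, and the gripper still holds the collar on the shaft, screw level with the guide hole and its tip pressing on the flat with about 6.5 N.

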